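# Tighten the rinse outlet's compression nut: finger-tight, then one flat with the spanner

## Robot

A 6-joint arm with a two-finger parallel gripper is mounted at the origin on the work surface. World frame = base frame: x ahead of the robot, y to its left, z up, the work surface at z = 0. Lengths are in m, angles in rad, forces in N, time in s.
With the tool pointing down it reaches from about 0.225 to 0.875 m from the base axis. Payload 3.4 kg.
Tool frame: the origin (TCP) lies between the finger pads; the fingertips stand 25 mm ahead of it and the grasp point (between the pads) lies 6 mm ahead of it; z points along the fingers, y is the line along which they close (so a half turn about z gives the same grasp; the last joint's range is limited). The gripper opens to 85 mm and grips with 20 to 120 N. Pads are 22 mm wide; open, the fingers measure 114 mm over their backs; the gripper's body (76 mm by 85 mm) begins 54 mm behind the grasp point. The pads swing forward as they close: fully open they stand 13 mm farther back than shut.
Start: joints at [-1.299, 0.276, 1.505, -0, 1.361, -0.121], TCP at [0.22, -0.531, 0.256] pointing down, gripper open.
Joint ranges: [-2.89, 2.89], [-0.75, 2.08], [0.22, 2.7], [-1.18, 4.32], [0.11, 2.71], [-2.7, 2.7]. Speed limits (rad/s): [2.57, 2.57, 3.14, 3.14, 3.14, 3.14].

## Interface

Orientations are given as a unit quaternion [w, x, y, z].
In Python, from rig import manip, cams, ticket gives the robot as it stands.
- The arm moves only by the tool step_arm, never from a script. Its argument "increments" is a list of rows, each an object with "dp": the shift along the world's x, y, z each as a share of 0.2 m, from -1 to 1, a list of three; "yaw": the turn about the world's z as a share of 0.15 rad, from -1 to 1; "grip": the opening, from 0 (shut) to 1 (fully open). In form: [{"dp": [tx, ty, tz], "yaw": yaw, "grip": grip}, ...]. A call has 1 to 5 rows; each row shifts and turns the commanded pose from where the row before left it; what a row does not reach is not made up. A row lasts 1/8 s, in which the tool goes at most 62.5 mm and 10.7 degrees, less where a joint would pass 70% of its speed; a pose out of reach is approached as far as the arm can. A call with a number of a shift or a turn outside -1 to 1 is refused whole. A call with a gripper value outside its range is refused whole. The fingers move at their own pace and stop on an object; "squeeze" is the grip in N (left out, the last holds). Time passes only in rows, so rows that do not move let the fingers close. It gives the time, the measured TCP pose, the force, the opening and the grip force at its end, in the units of the state.
- manip.get_state(): the state, without advancing time (a new reading comes with each control period).
- cams.get_image(name): name is "scene" or "top"; returns the picture (400x640x3 uint8, blue, green, red); there is no depth.
- cams.get_calibration(name): a dict with "fx", "fy", "cx", "cy" (pixels), "k1" (the pictures are not rectified: a ray, as slopes to the right and down, at radius r is drawn at 1 + k1 r^2 times it, then the intrinsics apply), "extrinsics" (4x4, takes a point from camera to world coordinates). Camera axes: x right, y up, looking along -z (the intrinsics and any distortion apply to the point x, -y, -z); pixel columns grow to the right and rows downward; lengths in m; the calibration is good to about 2 mm. A picture is of the moment at which its call begins. get_calibration takes no time and is no camera call.
- ticket.sign_off(): hands the job in; it is judged then, once.
The state is a dict: "clock": time; "qpos": joint angles; "qd": joint speeds; "effort": joint torques, N m; "position": TCP position; "ee_rot": TCP orientation; "contact_force": force on the tool from outside, world axes, zero at the start; "moment": the same for the moment, N m; "width": finger opening in m; "gripper_force": force on a finger pad.
Only numpy, scipy, OpenCV 4.12 (cv2) and the standard library are available. Lean on these libraries where they do the work, as an engineer would, in place of code of your own. Each camera call takes 0.05 s, during which the arm holds its last target. There are 200 camera calls.

## Task

The compression nut on the bench's paw-rinse outlet is loose: turn it clockwise (seen from above) with the gripper's fingers just until it is finger-tight, without forcing it further by hand. Then put the ring spanner over the nut and turn it on clockwise by one flat more (a sixth of a turn), take the spanner off and lay it flat on the bench clear of the outlet, leaving the tin, the bowl and the finger brush where they stand.

Things in the scene. Friction and masses are not known exactly. Their poses are not given: they have to be found in the camera images.
- outlet: Paw-rinse outlet fixed to the bench: 80 x 80 x 8 mm flange, round brass body, black clamp ring, brass hexagon nut, and through the nut a closed copper stub pipe 15 mm across, its end 88 mm above the bench. A low copper inlet pipe (under 30 mm high) leaves along its own +x to 75 mm from the axis. Origin: on the vertical nut axis at bench height.
- nut: Brass hexagon nut, 36 mm across flats, from 46 to 74 mm above the bench (top 5 mm a round chamfer). Origin: on its vertical axis at its underside. Flats face its own x axis and every 60 degrees from there; orange mark and dot at +x. Turns without moving up or down; clockwise from above (yaw decreasing) tightens. Turns easily (0.1 N m, either way) until, 20 to 80 degrees on, it bites.
- clamp_ring: Black steel ring under the nut, 58 mm across, from 34 to 46 mm above the bench, white mark at its own +x. Origin: on the nut axis at its underside. The angle where the nut bites on it differs each time and cannot be seen. Once bitten, 0.3 to 0.8 N m is finger-tight; about 1.1 N m drives nut and ring round together. A spanner on the nut rests on its top.
- squeeze (a joint): How far the clamp ring has been driven round clockwise since the start, rad. 0 until the nut has bitten and about 1.1 N m is applied; never comes back. One flat is 1.05 rad.
- spanner: Steel ring spanner lying flat: hexagonal ring, hole 39 mm across flats, 53 mm outside; straight handle 14 mm wide to 181 mm from the ring's centre, outer half blue; all 16 mm thick; 0.2 to 0.4 kg. Origin: ring's centre at the underside; handle along its own -x. Hole flats face its x axis and every 60 degrees: fits when its yaw is the nut's plus a multiple of 60 degrees (play about 9).
- spanner_grip (a point): Place to hold the spanner: middle of its handle, 110 mm from the ring's centre and 8 mm above the spanner's underside, axes as the spanner's.
- balm_tin: Bystander: closed round tin of paw balm, 68 mm across, 28 mm high. Origin: centre of its underside.
- bowl: Bystander: stainless steel bowl, 140 mm across, 50 mm high. Origin: centre of its underside.
- finger_brush: Bystander: orange silicone finger toothbrush standing upright like a thimble, 25 mm across, 47 mm high. Origin: centre of its underside.

How it is judged:
On the way, in this order (a step that is already met when the one before it is completed fails the run):
1. the nut is run up by the fingers until it bears firmly on the clamp ring (finger-tight, about 0.25 N m or more on the nut), the ring not yet driven round more than 0.12 rad (contact force between nut and clamp_ring above 5 N and contact force between the fingers and nut above 1 N and value of joint squeeze below 0.12 rad), for 0.1 s.
2. the spanner, on the nut, drives the nut on past finger-tight (clamp ring beyond 0.5 rad) (contact force between spanner and nut above 2 N and horizontal distance between spanner and nut below 0.006 m and value of joint squeeze above 0.5 rad).
At the end, for the whole second after the job is handed in: The clamp ring has been driven round one flat (1.05 rad, within 0.21 rad), and the spanner lies flat and still on the bench, its ring centre and handle middle more than 80 mm from the outlet's axis (value of joint squeeze between 0.84 and 1.26 rad and height (world z) of spanner between -0.01 and 0.01 m and angle between spanner's own z axis and vertical below 0.12 rad and horizontal distance between each of spanner, spanner_grip and outlet above 0.08 m and linear speed of spanner below 0.02 m/s); the robot touches nothing.
It fails at once if the gripper's fingers hold or push the nut while the clamp ring is driven round more than 0.12 rad (forced by hand beyond finger-tight) (contact force between the fingers and nut above 3 N and value of joint squeeze above 0.12 rad).
It fails at once if the balm tin is moved more than 30 mm (distance of balm_tin from where it was at the start of the episode above 0.03 m).
It fails at once if the bowl is moved more than 30 mm (distance of bowl from where it was at the start of the episode above 0.03 m).
It fails at once if the finger brush is moved more than 30 mm or knocked over (distance of finger_brush from where it was at the start of the episode above 0.03 m or angle between finger_brush's own z axis and vertical above 0.6 rad).
It also fails if it takes over 72 s, if anything falls off the work surface, if the arm or the gripper's body presses on something with over 40 N, if the wrist force passes 120 N, or if a joint passes its speed limit or range.

## Working session

There is one attempt and no reset: what is moved stays moved. The work goes in short steps, Python scripts to look and compute and a tool call to move; the robot and the scene stay as the last step left them, time stands still between calls to the robot, and variables do not carry over. Pictures are saved under pics/ and viewed, at most 10 in all, crops included, and the job is handed in when it is done.

Besides the shell and the picture viewer there is one more tool, called after "Call:" as a command line: name --argument value ..., lists and objects as JSON in quotes. step_arm: Moves the arm, as the interface text tells. Shift numbers are shares of 0.2 m and turn numbers shares of 0.15 rad, none past 1 either way. Its arguments: {"type":"object","properties":{"increments":{"type":"array"},"squeeze":{"type":"number"}},"required":["increments"]}

```bash
ls; mkdir -p pics; cat > h.py <<'E'
import numpy as np, cv2
from rig import manip, cams, ticket
def ray(name,u,v):
    c=cams.get_calibration(name);K=np.array([[c['fx'],0,c['cx']],[0,c['fy'],c['cy']],[0,0,1.]])
    p=cv2.undistortPoints(np.array([[[u,v]]],float),K,np.array([c['k1'],0,0,0.]))[0,0]
    E=np.array(c['extrinsics']);return E[:3,3],E[:3,:3]@np.array([p[0],-p[1],-1])
def at(name,u,v,z):
    o,d=ray(name,u,v);return o+d*(z-o[2])/d[2]
def pix(name,P):
    c=cams.get_calibration(name);E=np.linalg.inv(np.array(c['extrinsics']));q=E[:3,:3]@np.array(P,float)+E[:3,3]
    x,y=q[0]/-q[2],-q[1]/-q[2];s=1+c['k1']*(x*x+y*y);return c['fx']*x*s+c['cx'],c['fy']*y*s+c['cy']
E
python3 - <<'E'
from h import *
for n in('top','scene'):
    cv2.imwrite(f'pics/{n}0.png',cams.get_image(n)); c=cams.get_calibration(n);print(n,c['fx'],c['k1'],np.round(c['extrinsics'],3).tolist())
print(manip.get_state())
E
```

```text
pics
top 488.711302619529 0.04958795214623504 [[-0.002, 0.986, -0.165, 0.427], [-1.0, -0.005, -0.019, 0.019], [-0.02, 0.165, 0.986, 1.03], [0.0, 0.0, 0.0, 1.0]]
scene 408.2737262398327 -0.03277451319852483 [[0.682, -0.499, 0.535, 1.023], [0.731, 0.483, -0.481, -0.376], [-0.019, 0.72, 0.694, 0.638], [0.0, 0.0, 0.0, 1.0]]
{'clock': 0.1, 'qpos': array([-1.29900020e+00,  2.76550402e-01,  1.50598732e+00,  4.42543129e-06,
        1.36069874e+00, -1.20991818e-01]), 'qd': array([-8.71556875e-04, -6.33359322e-04, -3.95012795e-03, -7.41505262e-05,
       -1.53529147e-03, -6.74902050e-04]), 'effort': array([ 1.65435926e-03, -4.17699373e+01, -2.46402651e+01, -1.35877021e-04,
        5.73945974e-03, -2.75141254e-06]), 'position': array([ 0.21997806, -0.53080592,  0.2555232 ]), 'ee_rot': array([-8.19730394e-04,  9.80776370e-01,  1.95133380e-01, -5.97569998e-05]), 'contact_force': array([-0.3812884 , -0.2059287 ,  0.28234213]), 'moment': array([-0.07221615, -0.04715157,  0.02903662]), 'gripper_force': 0.0, 'width': 0.08543727183757295}
```

View pics/top0.png

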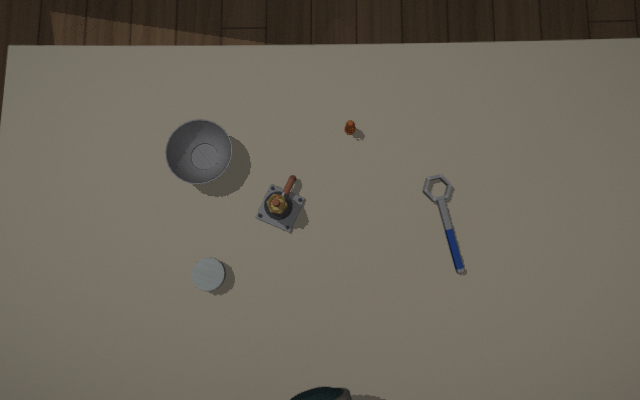

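View pics/scene0.png

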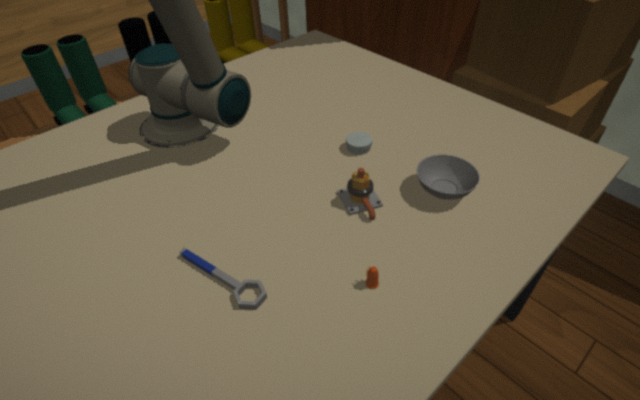

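The top view (up = +x, left = +y) shows the outlet at (280,207), spanner ring (438,188) with handle end (460,269), bowl (200,152), tin (209,274) and brush (350,128). The scene view agrees. I'll magnify the nut and spanner.

```bash
python3 - <<'E'
from h import *
a=cv2.imread('pics/top0.png');b=cv2.imread('pics/scene0.png')
A=cv2.resize(a[172:242,245:315],(400,400),interpolation=cv2.INTER_CUBIC)
B=cv2.resize(b[155:225,325:395],(400,400),interpolation=cv2.INTER_CUBIC)
cv2.imwrite('pics/crop0.png',np.clip(np.hstack([A,B])*1.3,0,255).astype(np.uint8))
for n,u,v,z in[('flange top',280,208,.008),('pipe top',277,202,.088),('ring',438,188,.016),('hend',460,269,.016),('tin',209,274,.028),('bowl',199,152,.05),('brush',350,124,.047)]:
    print(n,at('top',u,v,z).round(4))
print('scene pipe',at('scene',361,170,.088).round(4),'ring',at('scene',250,292,.016).round(4),'hend',at('scene',183,253,.016).round(4))
E
```

```text
flange top [0.5743 0.1359 0.008 ]
pipe top [0.5746 0.1328 0.088 ]
ring [ 0.6139 -0.1964  0.016 ]
hend [ 0.4462 -0.2338  0.016 ]
tin [0.4371 0.2757 0.028 ]
bowl [0.6862 0.3003 0.05  ]
brush [ 0.7451 -0.0127  0.047 ]
scene pipe [0.5785 0.1339 0.088 ] ring [ 0.6186 -0.1956  0.016 ] hend [ 0.4523 -0.2388  0.016 ]
```

View pics/crop0.png

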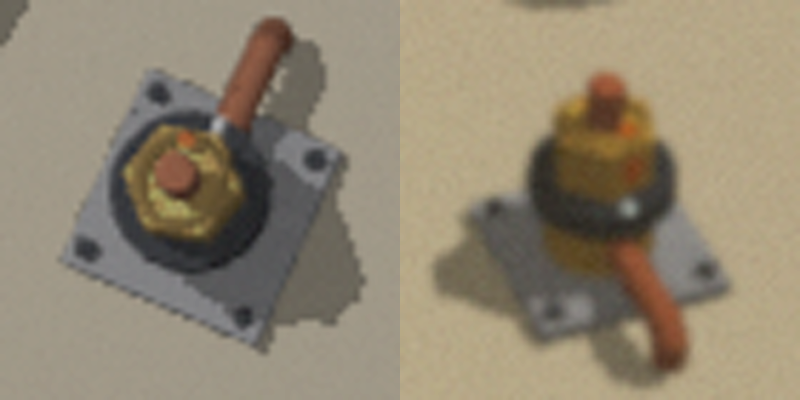

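```bash
python3 - <<'E'
from h import *
T=lambda x,y:(245+x/5.714,172+y/5.714); S=lambda x,y:(325+(x-400)/5.714,155+y/5.714)
pe=at('top',*T(178,173),.088);ps=at('scene',*S(605,82),.088)
fl=np.mean([at('top',*T(*p),.008) for p in[(155,72),(343,155),(265,348),(62,262)]],0)
print('pipe',pe,ps,'flange',fl)
d1=at('top',*T(188,140),.074);d2=at('scene',*S(629,131),.074);w1=at('top',*T(220,124),.046);w2=at('scene',*S(629,208),.046)
c=(pe+fl)[:2]/2
c2=ps[:2]
f=lambda p,c:(np.degrees(np.arctan2(*(p[:2]-c)[::-1])).round(1),np.linalg.norm(p[:2]-c).round(4))
print('c',c,'dot',f(d1,c),f(d2,c2),'mark',f(w1,c),f(w2,c2))
a=cv2.imread('pics/top0.png');A=cv2.resize(a[172:242,245:315],(560,560),interpolation=cv2.INTER_CUBIC)
out=[]
for y in(-5,-20,-35):
    B=A[:400,:400].copy()[80:,60:]
    for z in (.069,):
        P=[pix('top',[c[0]+.0208*np.cos(t),c[1]+.0208*np.sin(t),z]) for t in np.radians(y+30+60*np.arange(6))]
        cv2.polylines(B,[np.array([((u-245+.5)*8-60,(v-172+.5)*8-80) for u,v in P],np.int32)],True,(0,0,255),1)
    out.append(B[:,:266])
cv2.imwrite('pics/fit.png',np.hstack(out))
r=at('top',438,188,.016)[:2];h=at('top',460,269,.016)[:2];print('spanner yaw',np.degrees(np.arctan2(*(r-h)[::-1])),np.linalg.norm(r-h))
s=manip.get_state()['ee_rot'];from scipy.spatial.transform import Rotation as R
print(R.from_quat(s[[1,2,3,0]]).as_matrix().round(3))
E
```

```text
pipe [0.57410434 0.13446005 0.088     ] [0.57683458 0.13530245 0.088     ] flange [0.57323765 0.13357955 0.008     ]
c [0.57367099 0.1340198 ] dot (np.float64(-4.7), np.float64(0.0143)) (np.float64(-6.3), np.float64(0.0147)) mark (np.float64(-20.5), np.float64(0.0264)) (np.float64(-21.3), np.float64(0.0254))
spanner yaw 12.563993865446646 0.1718486711967583
[[ 0.924  0.383 -0.   ]
 [ 0.383 -0.924  0.002]
 [ 0.    -0.002 -1.   ]]
```

View pics/fit.png

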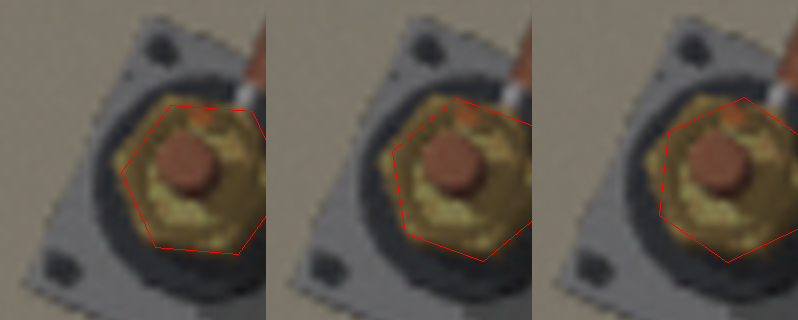

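The overlay at −5° fits, so nut yaw ≈ −5° and the axis ≈ (0.575, 0.135). The spanner's yaw is ≈ 12.6°. I'll head above the nut with tool yaw 85°, which leaves wrist range for tightening.

Call:
step_arm --increments '[{"dp":[0.118,0.222,-0.02],"yaw":0.485,"grip":1},{"dp":[0.118,0.222,-0.02],"yaw":0.485,"grip":1},{"dp":[0.118,0.222,-0.02],"yaw":0.485,"grip":1},{"dp":[0.118,0.222,-0.02],"yaw":0.485,"grip":1},{"dp":[0.118,0.222,-0.02],"yaw":0.485,"grip":1}]' --squeeze 20

```text
clock: 0.72
position: [0.3385, -0.3076, 0.2359]
ee_rot: [-0.0, 0.929, 0.37, 0.0]
contact_force: [0.9, -0.2, -0.1]
width: 0.0857
gripper_force: 0.0
```

Call:
step_arm --increments '[{"dp":[0.118,0.222,-0.02],"yaw":0.485,"grip":1},{"dp":[0.118,0.222,-0.02],"yaw":0.485,"grip":1},{"dp":[0.118,0.222,-0.02],"yaw":0.485,"grip":1},{"dp":[0.118,0.222,-0.02],"yaw":0.485,"grip":1},{"dp":[0.118,0.222,-0.02],"yaw":0.485,"grip":1}]'

```text
clock: 1.35
position: [0.4565, -0.0856, 0.216]
ee_rot: [0.0, 0.847, 0.532, -0.0]
contact_force: [0.7, 0.3, -0.7]
width: 0.0854
gripper_force: 0.0
```

Call:
step_arm --increments '[{"dp":[0.118,0.222,-0.02],"yaw":0.485,"grip":1},{"dp":[0.118,0.222,-0.02],"yaw":0.485,"grip":1},{"dp":[0.118,0.222,-0.02],"yaw":0.485,"grip":1},{"dp":[0.118,0.222,-0.02],"yaw":0.485,"grip":1},{"dp":[0.118,0.222,-0.02],"yaw":0.485,"grip":1}]'

```text
clock: 1.98
position: [0.5745, 0.1363, 0.1958]
ee_rot: [-0.0, 0.736, 0.677, -0.0]
contact_force: [0.4, -0.4, 0.4]
width: 0.0858
gripper_force: 0.0
```

Call:
step_arm --increments '[{"dp":[0,-0.005,-0.2],"yaw":0,"grip":0.8},{"dp":[0,0,-0.2],"yaw":0,"grip":0.7},{"dp":[0,0,-0.15],"yaw":0,"grip":0.6},{"dp":[0,0,-0.05],"yaw":0,"grip":0.6},{"dp":[0,0,0],"yaw":0,"grip":0.6}]'

```text
clock: 2.6
position: [0.574, 0.1337, 0.076]
ee_rot: [-0.0, 0.737, 0.676, -0.0]
contact_force: [0.2, -0.8, -0.4]
width: 0.0513
gripper_force: 0.0
```

```bash
python3 - <<'E'
from h import *
s=manip.get_state();print(s['position'],s['contact_force'],s['moment'],s['width'],s['qpos'])
a=cams.get_image('top')[150:250,230:330];b=cams.get_image('scene')[130:230,310:410]
cv2.imwrite('pics/c1.png',np.hstack([cv2.resize(x,(400,400),interpolation=cv2.INTER_CUBIC) for x in(a,b)]))
E
```

```text
[0.5739872  0.13370575 0.07600996] [ 0.15142194 -0.8436835  -0.36944648] [0.03611223 0.00399412 0.00956196] 0.051274524579465124 [ 1.10849929e-01  4.48601191e-01  1.72559205e+00 -3.96774200e-05
  9.68326428e-01  1.97673317e-01]
```

View pics/c1.png

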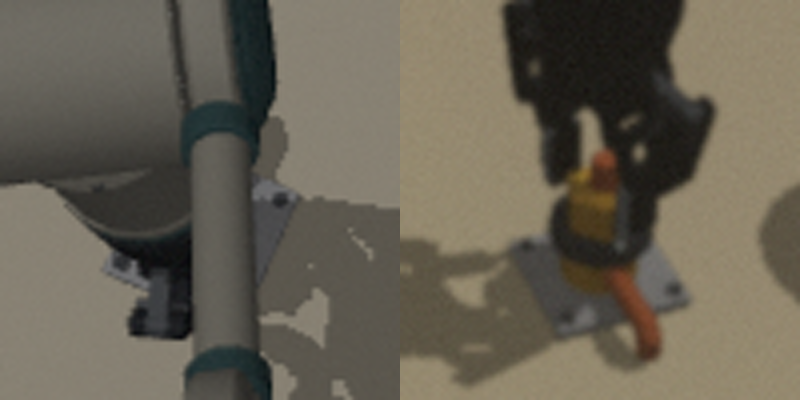

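The fingers straddle the nut in the scene crop (pads at about (555,160) and (640,180)). I'll close gently.

Call:
step_arm --increments '[{"dp":[0,0,-0.01],"yaw":0,"grip":0.5},{"dp":[0,0,0],"yaw":0,"grip":0.3},{"dp":[0,0,0],"yaw":0,"grip":0.3}]' --squeeze 25

```text
clock: 3.08
position: [0.5759, 0.1337, 0.0757]
ee_rot: [0.001, 0.737, 0.676, 0.002]
contact_force: [1.9, 0.4, 6.0]
width: 0.0364
gripper_force: 25.3
```

```bash
cat > st.py <<'E'
from h import *
s=manip.get_state();q=s['ee_rot']
print(s['clock'],s['position'].round(4),'yaw',np.degrees(2*np.arctan2(q[2],q[1])).round(2),'F',s['contact_force'].round(2),'M',s['moment'].round(3),'w',round(s['width'],4),'gf',round(s['gripper_force'],1),'q6',s['qpos'][5].round(2))
E
python3 st.py
```

```text
3.075 [0.5759 0.1337 0.0757] yaw 85.02 F [1.92 0.43 5.99] M [-0.097 -0.419 -0.164] w 0.0364 gf 25.3 q6 0.2
```

Call:
step_arm --increments '[{"dp":[0.01,0,0.012],"yaw":0,"grip":0.3},{"dp":[0,0,0],"yaw":-0.4,"grip":0.3},{"dp":[0,0,0],"yaw":-0.4,"grip":0.3},{"dp":[0,0,0],"yaw":-0.4,"grip":0.3},{"dp":[0,0,0],"yaw":-0.4,"grip":0.3}]'

```text
clock: 3.7
position: [0.5754, 0.1339, 0.0759]
ee_rot: [-0.001, 0.813, 0.582, -0.001]
contact_force: [2.5, 0.6, -3.6]
width: 0.0357
gripper_force: 26.1
```

```bash
python3 st.py
```

```text
3.7 [0.5754 0.1339 0.0759] yaw 71.2 F [ 2.53  0.6  -3.64] M [ 0.048 -0.495  0.154] w 0.0357 gf 26.1 q6 0.44
```

Call:
step_arm --increments '[{"dp":[0,0,0],"yaw":-0.18,"grip":0.3},{"dp":[0,0,0],"yaw":-0.18,"grip":0.3},{"dp":[0,0,0],"yaw":-0.18,"grip":0.3},{"dp":[0,0,0],"yaw":-0.18,"grip":0.3},{"dp":[0,0,0],"yaw":-0.18,"grip":0.3}]'

```text
clock: 4.32
position: [0.5751, 0.134, 0.0759]
ee_rot: [-0.001, 0.851, 0.526, -0.001]
contact_force: [0.7, 2.7, -9.5]
width: 0.036
gripper_force: 25.5
```

```bash
python3 st.py
```

```text
4.325 [0.5751 0.134  0.0759] yaw 63.44 F [ 0.69  2.75 -9.47] M [ 0.347 -0.239  0.135] w 0.036 gf 25.5 q6 0.57
```

Call:
step_arm --increments '[{"dp":[0,0,-0.003],"yaw":-0.14,"grip":0.3},{"dp":[0,0,-0.003],"yaw":-0.14,"grip":0.3},{"dp":[0,0,0],"yaw":-0.14,"grip":0.3},{"dp":[0,0,0],"yaw":-0.14,"grip":0.3},{"dp":[0,0,0],"yaw":-0.14,"grip":0.3}]'

```text
clock: 4.95
position: [0.5748, 0.1341, 0.0759]
ee_rot: [-0.001, 0.877, 0.481, -0.001]
contact_force: [-3.4, 3.6, -2.5]
width: 0.0362
gripper_force: 26.2
```

```bash
python3 st.py
```

```text
4.95 [0.5748 0.1341 0.0759] yaw 57.44 F [-3.42  3.6  -2.53] M [0.526 0.495 0.11 ] w 0.0362 gf 26.2 q6 0.68
```

Call:
step_arm --increments '[{"dp":[-0.003,0.002,0],"yaw":-0.14,"grip":0.3},{"dp":[0,0,0],"yaw":-0.14,"grip":0.3},{"dp":[0,0,0],"yaw":-0.14,"grip":0.3},{"dp":[0,0,0],"yaw":-0.14,"grip":0.3},{"dp":[0,0,0],"yaw":-0.14,"grip":0.3}]'

```text
clock: 5.58
position: [0.5746, 0.1343, 0.0758]
ee_rot: [-0.0, 0.901, 0.434, -0.001]
contact_force: [-4.9, 3.1, -0.5]
width: 0.0358
gripper_force: 26.4
```

```bash
python3 st.py
```

```text
5.575 [0.5746 0.1343 0.0758] yaw 51.43 F [-4.94  3.05 -0.48] M [0.435 0.685 0.144] w 0.0358 gf 26.4 q6 0.78
```

Call:
step_arm --increments '[{"dp":[-0.003,0.002,0],"yaw":-0.14,"grip":0.3},{"dp":[0,0,0],"yaw":-0.14,"grip":0.3},{"dp":[0,0,0],"yaw":-0.14,"grip":0.3},{"dp":[0,0,0],"yaw":-0.14,"grip":0.3},{"dp":[0,0,0],"yaw":-0.14,"grip":0.3}]'

```text
clock: 6.2
position: [0.5743, 0.1346, 0.0758]
ee_rot: [-0.0, 0.922, 0.386, -0.001]
contact_force: [-5.6, 1.9, 0.1]
width: 0.0358
gripper_force: 26.6
```

```bash
python3 st.py
```

```text
6.2 [0.5743 0.1346 0.0758] yaw 45.41 F [-5.56  1.94  0.09] M [0.322 0.71  0.111] w 0.0358 gf 26.6 q6 0.89
```

Call:
step_arm --increments '[{"dp":[-0.003,0,0],"yaw":-0.14,"grip":0.3},{"dp":[-0.002,0,0],"yaw":-0.14,"grip":0.3},{"dp":[0,0,0],"yaw":-0.14,"grip":0.3},{"dp":[0,0,0],"yaw":-0.14,"grip":0.3},{"dp":[0,0,0],"yaw":-0.14,"grip":0.3}]'

```text
clock: 6.82
position: [0.5741, 0.1348, 0.0758]
ee_rot: [-0.0, 0.941, 0.337, 0.0]
contact_force: [-4.1, 3.3, 1.8]
width: 0.036
gripper_force: 26.6
```

```bash
python3 st.py
```

```text
6.825 [0.5741 0.1348 0.0758] yaw 39.39 F [-4.13  3.3   1.76] M [0.418 0.638 0.127] w 0.036 gf 26.6 q6 1.0
```

Call:
step_arm --increments '[{"dp":[-0.002,0.002,0],"yaw":-0.14,"grip":0.3},{"dp":[0,0,0],"yaw":-0.14,"grip":0.3},{"dp":[0,0,0],"yaw":-0.14,"grip":0.3},{"dp":[0,0,0],"yaw":-0.14,"grip":0.3},{"dp":[0,0,0],"yaw":-0.14,"grip":0.3}]'

```text
clock: 7.45
position: [0.5739, 0.135, 0.0758]
ee_rot: [0.0, 0.958, 0.287, 0.0]
contact_force: [-3.2, 2.3, 3.8]
width: 0.0363
gripper_force: 26.7
```

```bash
python3 st.py
```

```text
7.45 [0.5739 0.135  0.0758] yaw 33.38 F [-3.23  2.3   3.81] M [0.317 0.429 0.092] w 0.0363 gf 26.7 q6 1.1
```

Call:
step_arm --increments '[{"dp":[-0.002,0.002,0],"yaw":-0.14,"grip":0.3},{"dp":[0,0,0],"yaw":-0.14,"grip":0.3},{"dp":[0,0,0],"yaw":-0.14,"grip":0.3},{"dp":[0,0,0],"yaw":-0.14,"grip":0.3},{"dp":[0,0,0],"yaw":-0.14,"grip":0.3}]'

```text
clock: 8.07
position: [0.5736, 0.1354, 0.0758]
ee_rot: [0.0, 0.972, 0.237, 0.001]
contact_force: [-0.4, 1.1, 5.3]
width: 0.036
gripper_force: 26.8
```

```bash
python3 st.py
```

```text
8.075 [0.5736 0.1354 0.0758] yaw 27.37 F [-0.41  1.08  5.27] M [0.108 0.05  0.123] w 0.036 gf 26.8 q6 1.21
```

Call:
step_arm --increments '[{"dp":[0,0,0],"yaw":-0.14,"grip":0.3},{"dp":[0,0,0],"yaw":-0.14,"grip":0.3},{"dp":[0,0,0],"yaw":-0.14,"grip":0.3},{"dp":[0,0,0],"yaw":-0.14,"grip":0.3},{"dp":[0,0,0],"yaw":-0.14,"grip":0.3}]'

```text
clock: 8.7
position: [0.5735, 0.1356, 0.0758]
ee_rot: [-0.0, 0.983, 0.185, 0.001]
contact_force: [-1.3, 2.4, 4.8]
width: 0.0362
gripper_force: 26.8
```

```bash
python3 st.py
```

```text
8.7 [0.5735 0.1356 0.0758] yaw 21.34 F [-1.35  2.37  4.85] M [ 0.246 -0.011  0.17 ] w 0.0362 gf 26.8 q6 1.31
```

Call:
step_arm --increments '[{"dp":[0,0,0],"yaw":-0.14,"grip":0.3},{"dp":[0,0,0],"yaw":-0.14,"grip":0.3},{"dp":[0,0,0],"yaw":-0.14,"grip":0.3},{"dp":[0,0,0],"yaw":-0.14,"grip":0.3}]'

```text
clock: 9.2
position: [0.5734, 0.1358, 0.0758]
ee_rot: [-0.0, 0.99, 0.144, 0.0]
contact_force: [-0.8, 2.5, 5.5]
width: 0.0359
gripper_force: 26.8
```

```bash
python3 st.py
```

```text
9.2 [0.5734 0.1358 0.0758] yaw 16.53 F [-0.82  2.5   5.53] M [0.303 0.012 0.117] w 0.0359 gf 26.8 q6 1.4
```

Call:
step_arm --increments '[{"dp":[0,0,0],"yaw":-0.14,"grip":0.3},{"dp":[0,0,0],"yaw":-0.14,"grip":0.3},{"dp":[0,0,0],"yaw":-0.14,"grip":0.3},{"dp":[0,0,0],"yaw":-0.14,"grip":0.3}]'

```text
clock: 9.7
position: [0.5729, 0.136, 0.0757]
ee_rot: [-0.001, 0.995, 0.102, -0.0]
contact_force: [0.4, 3.4, 6.5]
width: 0.0358
gripper_force: 24.0
```

```bash
python3 st.py
```

```text
9.7 [0.5729 0.136  0.0757] yaw 11.71 F [0.4  3.36 6.54] M [ 0.492 -0.074  0.056] w 0.0358 gf 24.0 q6 1.48
```

Call:
step_arm --increments '[{"dp":[0,0,0],"yaw":-0.14,"grip":0.3},{"dp":[0,0,0],"yaw":-0.14,"grip":0.3},{"dp":[0,0,0],"yaw":-0.14,"grip":0.3}]'

```text
clock: 10.07
position: [0.5723, 0.1361, 0.0757]
ee_rot: [-0.001, 0.997, 0.071, -0.001]
contact_force: [-3.4, 4.4, 5.7]
width: 0.0355
gripper_force: 24.3
```

```bash
python3 st.py; python3 - <<'E'
from h import *
a=cams.get_image('top')[150:250,230:330];b=cams.get_image('scene')[140:220,320:400]
cv2.imwrite('pics/c2.png',np.hstack([cv2.resize(x,(400,400),interpolation=cv2.INTER_CUBIC) for x in(a,b)]))
E
```

```text
10.075 [0.5723 0.1361 0.0757] yaw 8.15 F [-3.4   4.42  5.72] M [0.694 0.475 0.554] w 0.0355 gf 24.3 q6 1.54
```

View pics/c2.png

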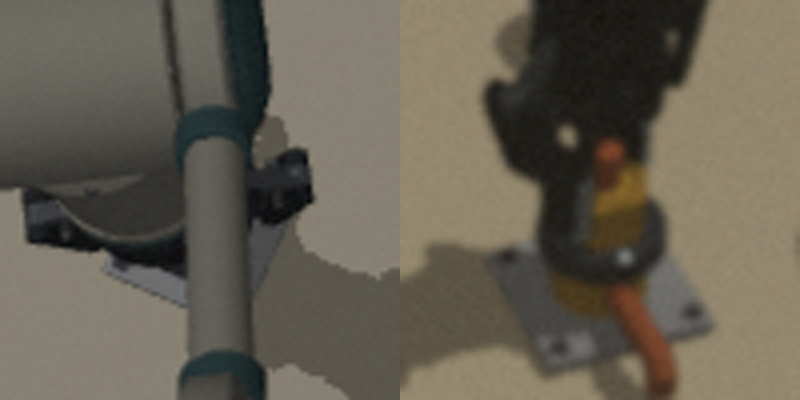

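The torque jumped to 0.55 N m: the nut has bitten and the clamp-ring mark (scene crop ~(625,257)) has not moved. I'll hold there.

Call:
step_arm --increments '[{"dp":[0,0,0],"yaw":0,"grip":0.3},{"dp":[0,0,0],"yaw":0,"grip":0.3}]'

```text
clock: 10.42
position: [0.5722, 0.1361, 0.0757]
ee_rot: [-0.001, 0.997, 0.071, -0.001]
contact_force: [-2.4, 3.3, 7.5]
width: 0.0352
gripper_force: 24.3
```

```bash
python3 st.py
```

```text
10.425 [0.5722 0.1361 0.0757] yaw 8.17 F [-2.45  3.28  7.47] M [0.632 0.446 0.353] w 0.0352 gf 24.3 q6 1.54
```

Call:
step_arm --increments '[{"dp":[0,0,0],"yaw":-0.12,"grip":0.3},{"dp":[0,0,0],"yaw":-0.04,"grip":0.3},{"dp":[0,0,0],"yaw":0,"grip":0.3}]'

```text
clock: 10.8
position: [0.5721, 0.1362, 0.0756]
ee_rot: [-0.001, 0.998, 0.06, -0.001]
contact_force: [-2.1, 3.2, 6.3]
width: 0.0353
gripper_force: 24.3
```

```bash
python3 st.py
```

```text
10.8 [0.5721 0.1362 0.0756] yaw 6.85 F [-2.11  3.18  6.3 ] M [0.708 0.425 0.591] w 0.0353 gf 24.3 q6 1.57
```

Call:
step_arm --increments '[{"dp":[0,0,0],"yaw":0,"grip":0.8},{"dp":[0,0,0],"yaw":0,"grip":0.8},{"dp":[0,0,0.2],"yaw":0,"grip":0.8},{"dp":[0,0,0.25],"yaw":0,"grip":0.6},{"dp":[0,0,0.15],"yaw":0,"grip":0.6}]'

```text
clock: 11.42
position: [0.574, 0.135, 0.1976]
ee_rot: [0.0, 0.998, 0.059, 0.001]
contact_force: [0.7, 0.5, -0.8]
width: 0.0514
gripper_force: 0.0
```

Call:
step_arm --increments '[{"dp":[-0.045,-0.25,0],"yaw":0.1,"grip":0.5},{"dp":[-0.045,-0.25,0],"yaw":0.1,"grip":0.5},{"dp":[-0.045,-0.25,0],"yaw":0.1,"grip":0.5},{"dp":[-0.045,-0.25,-0.05],"yaw":0.1,"grip":0.5},{"dp":[-0.045,-0.25,-0.05],"yaw":0.1,"grip":0.5}]'

```text
clock: 12.05
position: [0.5276, -0.1166, 0.1751]
ee_rot: [0.0, 0.995, 0.097, 0.0]
contact_force: [0.2, 0.7, -0.3]
width: 0.0426
gripper_force: 0.0
```

Call:
step_arm --increments '[{"dp":[-0.045,-0.25,-0.05],"yaw":0.1,"grip":0.5},{"dp":[-0.045,-0.27,-0.05],"yaw":0.1,"grip":0.5},{"dp":[0,0,0],"yaw":0,"grip":0.5}]'

```text
clock: 12.42
position: [0.5089, -0.2224, 0.1542]
ee_rot: [0.0, 0.994, 0.109, -0.001]
contact_force: [0.9, 0.9, 0.3]
width: 0.0427
gripper_force: 0.0
```

```bash
python3 st.py; python3 - <<'E'
from h import *
t=cams.get_image('top');s=cams.get_image('scene');cv2.imwrite('pics/t3.png',t);cv2.imwrite('pics/s3.png',s)
cs=[t[172:242,245:315],s[155:225,325:395],t[165:285,395:515]]
cv2.imwrite('pics/c3.png',np.clip(np.hstack([cv2.resize(x,(266,266),interpolation=cv2.INTER_CUBIC) for x in cs])*1.3,0,255).astype(np.uint8))
E
```

```text
12.425 [ 0.5089 -0.2224  0.1542] yaw 12.52 F [0.85 0.87 0.28] M [ 0.041 -0.012  0.042] w 0.0427 gf 0.0 q6 0.82
```

View pics/c3.png

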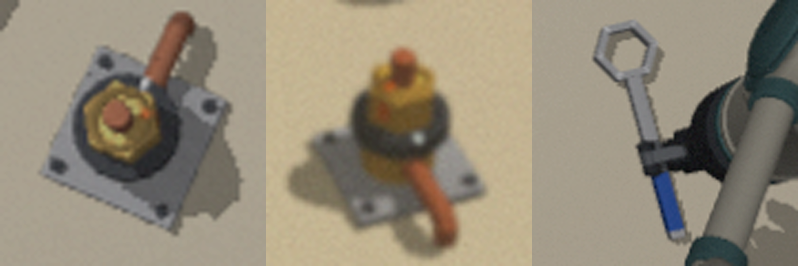

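The left crop shows the nut's dot now at (148,113) facing −y, with the clamp mark still at (147,85). The right crop shows the gripper over the handle. Next I'll pin down the nut yaw and the spanner pose.

```bash
python3 - <<'E'
from h import *
d=at('top',245+148/3.8,172+113/3.8,.074)[:2];d2=at('scene',325+(390-266)/3.8,155+86/3.8,.074)[:2]
for p,c in((d,(.5737,.134)),(d,(.5745,.135)),(d2,(.5768,.1353))): print('dot',np.degrees(np.arctan2(p[1]-c[1],p[0]-c[0])),np.hypot(*(p-c)))
a=cv2.imread('pics/top0.png');r=a[165:285,400:490].astype(float)
bg=np.median(r.reshape(-1,3),0);ch=r-bg; dif=ch[...,0]-ch[...,2]  # bluer than bench
m=(dif>14).astype(np.uint8);n,l,st,ce=cv2.connectedComponentsWithStats(m);k=1+st[1:,4].argmax();m=(l==k).astype(np.uint8)
print('area',st[k])
cs,h=cv2.findContours(m,cv2.RETR_CCOMP,cv2.CHAIN_APPROX_NONE)
hole=max([c for c,hh in zip(cs,h[0]) if hh[3]>=0],key=cv2.contourArea);M=cv2.moments(hole);hc=(400+M['m10']/M['m00'],165+M['m01']/M['m00'])
R=at('top',*hc,.012)[:2];print('hole',hc,R,cv2.contourArea(hole))
ys,xs=np.nonzero(m);P=np.array([at('top',x+400,y+165,.014)[:2] for x,y in zip(xs,ys)])
D=np.linalg.norm(P-R,axis=1);H=P[(D>.05)];v=cv2.fitLine(H.astype(np.float32),cv2.DIST_L2,0,.001,.001).ravel()
ang=np.degrees(np.arctan2(v[1],v[0]));print('yaw',ang,'max',D.max());u=v[:2]*np.sign(v[0]);c0=v[2:]
print('ring centre on line?',(R-c0)@np.array([-u[1],u[0]]),'grip',c0+u*((R-c0)@u-.11))
E
```

```text
dot -74.85684541943246 0.013771640494103909
dot -78.92575877241465 0.01456464257612202
dot -76.43297768129466 0.012609602688535648
area [ 23   9  41  99 942]
hole (436.6748538011696, 187.78947368421052) [ 0.61514513 -0.19453913] 285.0
yaw 12.822923 max 0.17977436400333474
ring centre on line? 0.0001388132657803888 grip [ 0.50791927 -0.21908773]
```

Call:
step_arm --increments '[{"dp":[-0.005,0.017,-0.2],"yaw":0.03,"grip":0.5},{"dp":[0,0,-0.2],"yaw":0,"grip":0.45},{"dp":[0,0,-0.17],"yaw":0,"grip":0.4},{"dp":[0,0,-0.055],"yaw":0,"grip":0.4},{"dp":[0,0,0],"yaw":0,"grip":0.3}]' --squeeze 60

```text
clock: 13.15
position: [0.5094, -0.2144, 0.0305]
ee_rot: [-0.0, 0.993, 0.115, -0.0]
contact_force: [-1.0, 0.1, 0.4]
width: 0.0254
gripper_force: 0.0
```

Call:
step_arm --increments '[{"dp":[0,0,0],"yaw":0,"grip":0.15},{"dp":[0,0,0],"yaw":0,"grip":0},{"dp":[0,0,0],"yaw":0,"grip":0},{"dp":[0,0,0],"yaw":0,"grip":0}]'

```text
clock: 13.65
position: [0.5103, -0.2156, 0.0319]
ee_rot: [0.001, 0.993, 0.114, 0.001]
contact_force: [1.4, 2.0, 6.8]
width: 0.0121
gripper_force: 60.5
```

```bash
python3 st.py
```

```text
13.65 [ 0.5103 -0.2156  0.0319] yaw 13.08 F [1.37 1.96 6.85] M [ 0.241 -0.173  0.057] w 0.0121 gf 60.5 q6 0.82
```

Call:
step_arm --increments '[{"dp":[0,0,0.1],"yaw":0,"grip":0},{"dp":[0,0,0.15],"yaw":0,"grip":0},{"dp":[0,0,0.2],"yaw":0,"grip":0},{"dp":[0,0,0.13],"yaw":0,"grip":0},{"dp":[0,0,0],"yaw":0,"grip":0}]'

```text
clock: 14.28
position: [0.5096, -0.2158, 0.1479]
ee_rot: [0.001, 0.993, 0.114, 0.001]
contact_force: [0.1, -0.9, -3.2]
width: 0.0119
gripper_force: 59.3
```

```bash
python3 st.py; cat > ring.py <<'E'
from h import *
# back-difference: find ring hole near predicted place; report ring centre
def ring(n,z,off=.107,save=None):
    s=manip.get_state();q=s['ee_rot'];y=2*np.arctan2(q[2],q[1]);p=s['position'][:2]+off*np.array([np.cos(y),np.sin(y)])
    im=cams.get_image(n);u,v=map(int,pix(n,[*p,z]));x0,y0=u-28,v-28;c=im[y0:y0+56,x0:x0+56]
    f=c.astype(float);ch=f-np.median(f.reshape(-1,3),0);m=((ch[...,0]-ch[...,2])>12).astype(np.uint8)
    cs,h=cv2.findContours(m,cv2.RETR_CCOMP,cv2.CHAIN_APPROX_NONE);o=[k for k,hh in zip(cs,h[0]) if hh[3]>=0]
    if save:cv2.imwrite(save,cv2.resize(np.hstack([c,np.repeat(m[...,None]*255,3,2)]),(800,400)))
    if not o:return print(n,'no hole')
    M=max(o,key=cv2.contourArea);A=cv2.contourArea(M);M=cv2.moments(M);a=(x0+M['m10']/M['m00'],y0+M['m01']/M['m00'])
    P=at(n,*a,z);d=P[:2]-s['position'][:2];print(n,'area',A,'pix',np.round(a,1),'ring',P.round(4),'dist',np.hypot(*d).round(4),'dir',np.degrees(np.arctan2(d[1],d[0])).round(1),'tool yaw',np.degrees(y).round(1));return a
def tri(a,b):
    o1,d1=ray('top',*a);o2,d2=ray('scene',*b);t=np.linalg.lstsq(np.c_[d1,-d2],o2-o1,rcond=None)[0];p,q=o1+d1*t[0],o2+d2*t[1];print('tri',((p+q)/2).round(4),'gap',np.linalg.norm(p-q).round(4))
E
python3 - <<'E'
from ring import *
z=manip.get_state()['position'][2]-.032+.010
a=ring('top',z,save='pics/r1.png');b=ring('scene',z,save='pics/r1s.png')
if a and b:tri(a,b)
E
```

```text
14.275 [ 0.5096 -0.2158  0.1479] yaw 13.09 F [ 0.13 -0.92 -3.24] M [-0.043  0.126 -0.007] w 0.0119 gf 59.3 q6 0.82
top area 347.0 pix [447.3 177.1] ring [ 0.6142 -0.1912  0.1259] dist 0.1075 dir 13.2 tool yaw 13.1
scene area 249.5 pix [240.9 253. ] ring [ 0.6187 -0.1943  0.1259] dist 0.1122 dir 10.7 tool yaw 13.1
tri [ 0.6151 -0.1925  0.1212] gap 0.0004
```

Call:
step_arm --increments '[{"dp":[-0.013,0.2,0],"yaw":0.447,"grip":0},{"dp":[-0.013,0.2,0],"yaw":0.447,"grip":0},{"dp":[-0.013,0.2,0],"yaw":0.447,"grip":0},{"dp":[-0.013,0.2,0],"yaw":0.447,"grip":0},{"dp":[-0.013,0.2,0],"yaw":0.447,"grip":0}]'

```text
clock: 15.0
position: [0.4943, -0.0138, 0.1444]
ee_rot: [-0.001, 0.96, 0.279, -0.002]
contact_force: [0.3, -0.1, -3.9]
width: 0.0118
gripper_force: 59.4
```

Call:
step_arm --increments '[{"dp":[-0.013,0.2,0],"yaw":0.447,"grip":0},{"dp":[-0.013,0.2,0],"yaw":0.447,"grip":0},{"dp":[0,0,0],"yaw":0,"grip":0},{"dp":[0,0,0],"yaw":0,"grip":0}]'

```text
clock: 15.5
position: [0.49, 0.0644, 0.1452]
ee_rot: [-0.0, 0.94, 0.342, -0.002]
contact_force: [0.3, -1.3, -3.9]
width: 0.0121
gripper_force: 59.5
```

```bash
python3 st.py; python3 - <<'E'
from ring import *
s=manip.get_state();y=np.radians(40);q=s['ee_rot'];y=2*np.arctan2(q[2],q[1]);p=s['position'][:2]+.1075*np.array([np.cos(y),np.sin(y)]);z=s['position'][2]-.032
print('pred ring',p,z)
t=cams.get_image('top');sc=cams.get_image('scene');cv2.imwrite('pics/t4.png',t);cv2.imwrite('pics/s4.png',sc)
cs=[t[170:230,250:310],sc[130:190,330:390]]
cv2.imwrite('pics/c4.png',np.clip(np.hstack([cv2.resize(x,(400,400),interpolation=cv2.INTER_CUBIC) for x in cs])*1.3,0,255).astype(np.uint8))
E
```

```text
15.5 [0.49   0.0644 0.1452] yaw 40.01 F [ 0.34 -1.31 -3.93] M [-0.17   0.134  0.037] w 0.0121 gf 59.5 q6 0.86
pred ring [0.57231897 0.1335569 ] 0.11316287783781076
```

View pics/c4.png

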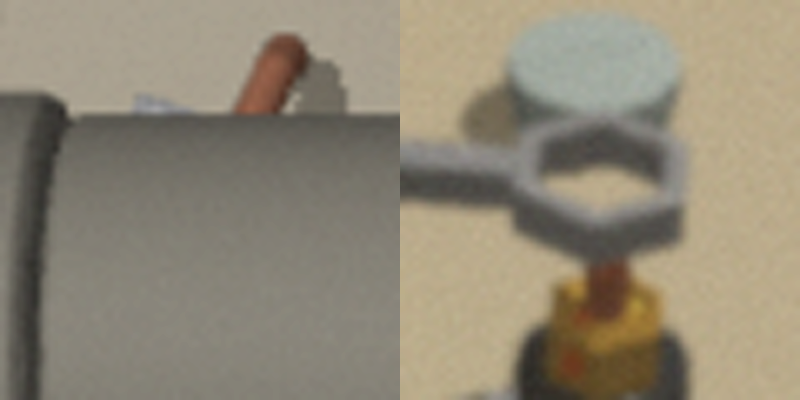

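The top view is blocked by the arm. In the scene crop the ring's top face is centred at about (601,170), above the pipe, whose nut top centre is at (608,300). I'll compare them in the scene camera's own frame.

```bash
python3 - <<'E'
from h import *
S=lambda x,y:(330+(x-400)/6.667-.43,130+y/6.667-.43)
for z in(.123,.126,.129):print(z,at('scene',*S(601,170),z).round(4))
s0=lambda x,y:(325+(x-400)/5.714-.41,155+y/5.714-.41)
print('pipe',at('scene',*s0(605,82),.088).round(4))
s3=lambda x,y:(325+(x-266)/3.8-.37,155+y/3.8-.37);print('pipe3',at('scene',*s3(403,56),.088).round(4))
for t in (-24,-20,-16):pass
# predicted pixel for ring top vertices at theta 40
z=.127;c=at('scene',*S(601,170),z)
for th in(34,40,46):print(th,[tuple(np.round(((u-330+.43)*6.667+400,(v-130+.43)*6.667)).astype(int)) for u,v in [pix('scene',[c[0]+.0225*np.cos(a),c[1]+.0225*np.sin(a),z]) for a in np.radians(th+30+60*np.arange(6))]])
for nt in(-86,-80,-74):print(nt,[tuple(np.round(((u-330+.43)*6.667+400,(v-130+.43)*6.667)).astype(int)) for u,v in [pix('scene',[.5768+.0208*np.cos(a),.1353+.0208*np.sin(a),.069]) for a in np.radians(nt+30+60*np.arange(6))]])
E
```

```text
0.123 [0.5715 0.1352 0.123 ]
0.126 [0.5741 0.1322 0.126 ]
0.129 [0.5768 0.1292 0.129 ]
pipe [0.5753 0.1357 0.088 ]
pipe3 [0.5766 0.135  0.088 ]
34 [(np.int64(669), np.int64(156)), (np.int64(613), np.int64(127)), (np.int64(545), np.int64(141)), (np.int64(532), np.int64(184)), (np.int64(589), np.int64(214)), (np.int64(658), np.int64(200))]
40 [(np.int64(666), np.int64(152)), (np.int64(605), np.int64(127)), (np.int64(541), np.int64(144)), (np.int64(535), np.int64(188)), (np.int64(597), np.int64(215)), (np.int64(663), np.int64(196))]
46 [(np.int64(662), np.int64(148)), (np.int64(598), np.int64(127)), (np.int64(537), np.int64(148)), (np.int64(539), np.int64(193)), (np.int64(605), np.int64(215)), (np.int64(667), np.int64(192))]
-86 [(np.int64(595), np.int64(352)), (np.int64(657), np.int64(339)), (np.int64(666), np.int64(298)), (np.int64(616), np.int64(271)), (np.int64(557), np.int64(284)), (np.int64(545), np.int64(324))]
-80 [(np.int64(602), np.int64(353)), (np.int64(660), np.int64(335)), (np.int64(663), np.int64(294)), (np.int64(610), np.int64(270)), (np.int64(553), np.int64(287)), (np.int64(548), np.int64(328))]
-74 [(np.int64(609), np.int64(353)), (np.int64(664), np.int64(332)), (np.int64(660), np.int64(290)), (np.int64(603), np.int64(270)), (np.int64(549), np.int64(290)), (np.int64(551), np.int64(332))]
```

Ring sits about 3.5 mm short along the camera's right axis, in agreement with where the gripper felt the nut. I'll correct it and descend to just above the chamfer.

Call:
step_arm --increments '[{"dp":[0.014,0.011,0],"yaw":0,"grip":0},{"dp":[0,0,-0.08],"yaw":0,"grip":0},{"dp":[0,0,-0.08],"yaw":0,"grip":0},{"dp":[0,0,0],"yaw":0,"grip":0}]'

```text
clock: 16.1
position: [0.4929, 0.0664, 0.1135]
ee_rot: [-0.0, 0.94, 0.341, -0.001]
contact_force: [-0.3, 0.9, -3.1]
width: 0.0124
gripper_force: 59.4
```

```bash
python3 st.py
```

```text
16.1 [0.4929 0.0664 0.1135] yaw 39.92 F [-0.27  0.93 -3.08] M [-0.12   0.157  0.015] w 0.0124 gf 59.4 q6 0.87
```

Call:
step_arm --increments '[{"dp":[0,0,-0.03],"yaw":0,"grip":0},{"dp":[0,0,-0.03],"yaw":0,"grip":0},{"dp":[0,0,0],"yaw":0,"grip":0}]'

```text
clock: 16.48
position: [0.4934, 0.0669, 0.1023]
ee_rot: [-0.0, 0.94, 0.342, -0.0]
contact_force: [0.2, -0.8, -3.9]
width: 0.0117
gripper_force: 59.5
```

```bash
python3 st.py
```

```text
16.475 [0.4934 0.0669 0.1023] yaw 39.98 F [ 0.23 -0.83 -3.85] M [-0.065  0.138 -0.032] w 0.0117 gf 59.5 q6 0.87
```

Call:
step_arm --increments '[{"dp":[0,0,-0.025],"yaw":0,"grip":0},{"dp":[0,0,-0.025],"yaw":0,"grip":0},{"dp":[0,0,0],"yaw":0,"grip":0}]'

```text
clock: 16.85
position: [0.4934, 0.0669, 0.0921]
ee_rot: [-0.0, 0.94, 0.342, -0.0]
contact_force: [-1.2, -0.5, -3.7]
width: 0.0119
gripper_force: 59.5
```

```bash
python3 st.py
```

```text
16.85 [0.4934 0.0669 0.0921] yaw 39.99 F [-1.18 -0.48 -3.68] M [-0.092  0.139  0.03 ] w 0.0119 gf 59.5 q6 0.87
```

Call:
step_arm --increments '[{"dp":[0,0,-0.025],"yaw":0,"grip":0},{"dp":[0,0,-0.02],"yaw":0,"grip":0},{"dp":[0,0,-0.01],"yaw":0,"grip":0},{"dp":[0,0,0],"yaw":0,"grip":0}]'

```text
clock: 17.35
position: [0.4936, 0.0669, 0.0813]
ee_rot: [-0.0, 0.94, 0.342, -0.0]
contact_force: [-0.0, -0.9, -4.1]
width: 0.0118
gripper_force: 59.5
```

```bash
python3 st.py; python3 - <<'E'
from h import *
sc=cams.get_image('scene');cv2.imwrite('pics/c5.png',cv2.resize(sc[140:200,300:400],(800,480),interpolation=cv2.INTER_CUBIC))
E
```

```text
17.35 [0.4936 0.0669 0.0813] yaw 39.99 F [-0.01 -0.91 -4.07] M [-0.173  0.212  0.058] w 0.0118 gf 59.5 q6 0.87
```

View pics/c5.png

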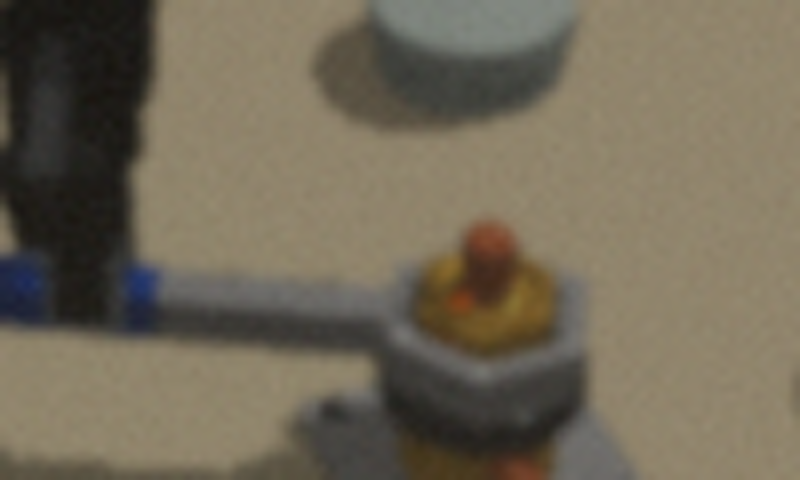

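The ring is seated on the nut, surrounding it at (485,300) with no side force. Next I'll compute the arc rows.

```bash
python3 - <<'E'
import numpy as np
r=.1075;y=np.radians(40)
for k in range(16):
    n=y-.075;d=-r*np.array([np.cos(n)-np.cos(y),np.sin(n)-np.sin(y)])/.2;print(k,np.degrees(n).round(1),d.round(4));y=n
E
```

```text
0 35.7 [-0.0247  0.0318]
1 31.4 [-0.0223  0.0336]
2 27.1 [-0.0197  0.0352]
3 22.8 [-0.017   0.0365]
4 18.5 [-0.0142  0.0377]
5 14.2 [-0.0114  0.0387]
6 9.9 [-0.0084  0.0394]
7 5.6 [-0.0054  0.0399]
8 1.3 [-0.0024  0.0402]
9 -3.0 [0.0006 0.0403]
10 -7.3 [0.0036 0.0401]
11 -11.6 [0.0066 0.0398]
12 -15.9 [0.0096 0.0392]
13 -20.2 [0.0125 0.0383]
14 -24.5 [0.0153 0.0373]
15 -28.8 [0.0181 0.036 ]
```

Call:
step_arm --increments '[{"dp":[-0.0247,0.0318,0],"yaw":-0.5,"grip":0},{"dp":[-0.0223,0.0336,0],"yaw":-0.5,"grip":0},{"dp":[-0.0197,0.0352,0],"yaw":-0.5,"grip":0},{"dp":[-0.017,0.0365,0],"yaw":-0.5,"grip":0}]' --squeeze 80

```text
clock: 17.9
position: [0.4766, 0.0937, 0.0815]
ee_rot: [0.001, 0.98, 0.198, -0.0]
contact_force: [0.9, -5.3, -5.6]
width: 0.0115
gripper_force: 81.3
```

```bash
python3 st.py
```

```text
17.9 [0.4766 0.0937 0.0815] yaw 22.82 F [ 0.89 -5.28 -5.63] M [-0.734  0.15   0.619] w 0.0115 gf 81.3 q6 1.23
```

Torque about the axis is roughly 1.2 N m, so the ring is being driven. Continuing.

Call:
step_arm --increments '[{"dp":[-0.0142,0.0377,0],"yaw":-0.5,"grip":0},{"dp":[-0.0114,0.0387,0],"yaw":-0.5,"grip":0},{"dp":[-0.0084,0.0394,0],"yaw":-0.5,"grip":0},{"dp":[-0.0054,0.0399,0],"yaw":-0.5,"grip":0},{"dp":[-0.0024,0.0402,0],"yaw":-0.5,"grip":0}]'

```text
clock: 18.52
position: [0.4678, 0.1325, 0.0814]
ee_rot: [0.002, 1.0, 0.012, -0.001]
contact_force: [-1.0, -3.7, -4.6]
width: 0.0114
gripper_force: 81.5
```

```bash
python3 st.py
```

```text
18.525 [0.4678 0.1325 0.0814] yaw 1.39 F [-0.96 -3.68 -4.56] M [-0.6    0.307  0.786] w 0.0114 gf 81.5 q6 1.68
```

Call:
step_arm --increments '[{"dp":[0.0006,0.0403,0],"yaw":-0.5,"grip":0},{"dp":[0.0036,0.0401,0],"yaw":-0.5,"grip":0},{"dp":[0.0066,0.0398,0],"yaw":-0.5,"grip":0},{"dp":[0.0096,0.0392,0],"yaw":-0.5,"grip":0},{"dp":[0.0125,0.0383,0],"yaw":-0.5,"grip":0}]'

```text
clock: 19.15
position: [0.4737, 0.1723, 0.0812]
ee_rot: [0.002, 0.985, -0.175, -0.001]
contact_force: [-1.8, -3.1, -3.3]
width: 0.0112
gripper_force: 81.7
```

```bash
python3 st.py; python3 - <<'E'
from h import *
cv2.imwrite('pics/s6.png',cams.get_image('scene'))
sc=cv2.imread('pics/s6.png')[140:200,320:400].astype(float)
# white pixels of the clamp mark: brighter than bench, low saturation
b=sc.min(2);i=np.argsort(b.ravel())[-12:];print([(320+k%80,140+k//80,sc.reshape(-1,3)[k].astype(int).tolist()) for k in i])
for q in(-50,-60,-70,-80,-90):print(q,np.round(pix('scene',[.576+.027*np.cos(np.radians(q)),.1353+.027*np.sin(np.radians(q)),.046]),1))
E
```

```text
19.15 [0.4737 0.1723 0.0812] yaw -20.11 F [-1.81 -3.09 -3.34] M [-0.417  0.474  0.759] w 0.0112 gf 81.7 q6 2.14
[(np.int64(366), np.int64(143), [127, 134, 129]), (np.int64(370), np.int64(140), [127, 135, 130]), (np.int64(365), np.int64(140), [127, 133, 128]), (np.int64(360), np.int64(144), [128, 132, 127]), (np.int64(368), np.int64(142), [127, 136, 128]), (np.int64(364), np.int64(142), [127, 136, 127]), (np.int64(366), np.int64(140), [127, 132, 127]), (np.int64(365), np.int64(141), [127, 133, 127]), (np.int64(367), np.int64(142), [128, 135, 128]), (np.int64(356), np.int64(144), [129, 136, 128]), (np.int64(369), np.int64(140), [128, 136, 129]), (np.int64(361), np.int64(144), [129, 135, 129])]
-50 [359.  192.3]
-60 [356.8 192. ]
-70 [354.8 191.5]
-80 [352.8 190.7]
-90 [351.2 189.8]
```

Call:
step_arm --increments '[{"dp":[0.0153,0.0373,0],"yaw":-0.5,"grip":0},{"dp":[0,0,0],"yaw":0,"grip":0},{"dp":[-0.0153,-0.0373,0],"yaw":0.5,"grip":0},{"dp":[0,0,0.05],"yaw":0,"grip":0},{"dp":[0,0,0.05],"yaw":0,"grip":0}]'

```text
clock: 19.82
position: [0.4783, 0.1716, 0.101]
ee_rot: [0.001, 0.985, -0.175, 0.003]
contact_force: [11.7, -7.1, -32.0]
width: 0.0112
gripper_force: 78.0
```

```bash
python3 st.py
```

```text
19.825 [0.4783 0.1716 0.101 ] yaw -20.12 F [ 11.65  -7.14 -32.  ] M [-1.059 -2.08   0.31 ] w 0.0112 gf 78.0 q6 2.14
```

The ring is binding on the lift (−32 N). I'll go back down and wiggle it free.

Call:
step_arm --increments '[{"dp":[0,0,-0.05],"yaw":0,"grip":0},{"dp":[0,0,-0.03],"yaw":0,"grip":0},{"dp":[0,0,0],"yaw":0,"grip":0}]'

```text
clock: 20.2
position: [0.474, 0.174, 0.0854]
ee_rot: [-0.001, 0.985, -0.175, -0.001]
contact_force: [-3.1, 2.8, -3.2]
width: 0.011
gripper_force: 81.9
```

```bash
python3 st.py; python3 - <<'E'
from h import *
sc=cams.get_image('scene');cv2.imwrite('pics/c7.png',cv2.resize(sc[120:210,300:420],(800,600),interpolation=cv2.INTER_CUBIC))
E
```

```text
20.2 [0.474  0.174  0.0854] yaw -20.18 F [-3.07  2.79 -3.16] M [0.454 0.503 0.582] w 0.011 gf 81.9 q6 2.13
```

View pics/c7.png

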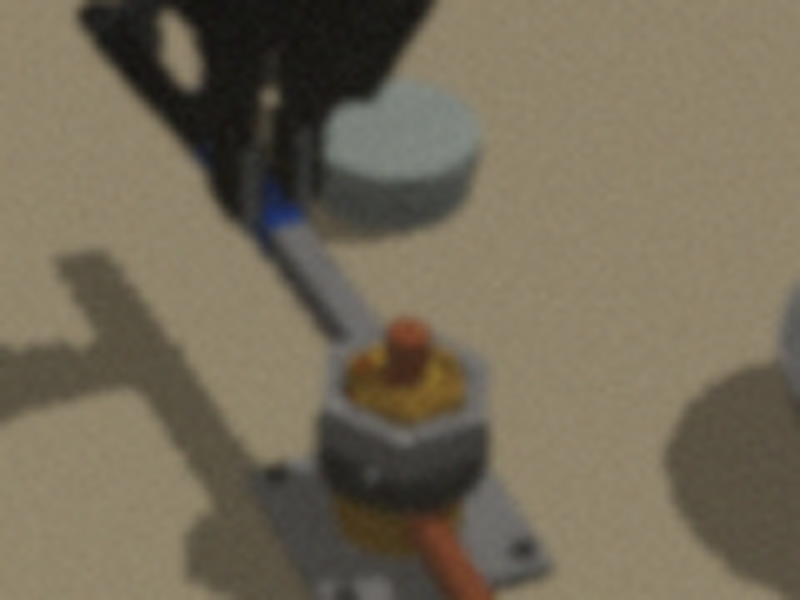

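Ring is still seated at (405,385) with the clamp mark faintly visible at (372,475). The moment says the spanner is still loaded clockwise, so I'll estimate the actual ring and spanner angles.

```bash
python3 - <<'E'
from h import *
S=lambda x,y:(300+x/6.667-.43,120+y/6.667-.43)
a=at('scene',*S(285,212),.064);b=at('scene',*S(362,325),.062);c=at('scene',*S(405,385),.062)
f=lambda p,q:np.degrees(np.arctan2((q-p)[1],(q-p)[0]))
print('handle yaw',f(a,b),f(a,c),a,c)
s=manip.get_state();p=np.r_[s['position'][:2],0];print('tcp->nut',f(p,np.array([.5757,.1358,0])),np.hypot(*(p[:2]-[.5757,.1358])))
img=cv2.imread('pics/scene0.png');
S0=lambda x,y:(325+(x-400)/5.714-.41,155+y/5.714-.41)
print('init mark px',S0(629,208),'now',S(372,475))
for r,z in((.027,.046),(.029,.044),(.029,.040)):
  for q in(-21,-60,-66,-72,-78):print(r,z,q,np.round(pix('scene',[.5762+r*np.cos(np.radians(q)),.1353+r*np.sin(np.radians(q)),z]),1))
E
```

```text
handle yaw -21.67529331715026 -21.61250794058829 [0.48166298 0.175061   0.064     ] [0.57367274 0.13860852 0.062     ]
tcp->nut -20.605576716262934 0.10859885748740493
init mark px (364.6670038501925, 190.99182009100454) now (355.367210139493, 190.81643767811607)
0.027 0.046 -21 [365.3 191.7]
0.027 0.046 -60 [356.9 192.1]
0.027 0.046 -66 [355.6 191.8]
0.027 0.046 -72 [354.4 191.4]
0.027 0.046 -78 [353.3 191. ]
0.029 0.044 -21 [365.6 193. ]
0.029 0.044 -60 [356.6 193.4]
0.029 0.044 -66 [355.3 193. ]
0.029 0.044 -72 [354.  192.6]
0.029 0.044 -78 [352.8 192.2]
0.029 0.04 -21 [365.5 194.3]
0.029 0.04 -60 [356.6 194.7]
0.029 0.04 -66 [355.2 194.4]
0.029 0.04 -72 [353.9 194. ]
0.029 0.04 -78 [352.7 193.5]
```

The mark suggests about 0.8–0.9 rad, at the low edge; the spanner angle suggests about 1.0. Another 6° suits both estimates, and then I'll back off until the moment is gone.

Call:
step_arm --increments '[{"dp":[0.0153,0.0373,-0.01],"yaw":-0.5,"grip":0},{"dp":[0.0181,0.036,0],"yaw":-0.5,"grip":0},{"dp":[0.008,0.0138,0],"yaw":-0.2,"grip":0},{"dp":[0,0,0],"yaw":0,"grip":0}]'

```text
clock: 20.75
position: [0.4819, 0.191, 0.0838]
ee_rot: [0.0, 0.965, -0.262, -0.001]
contact_force: [-5.1, 2.1, 1.4]
width: 0.011
gripper_force: 82.6
```

```bash
python3 st.py
```

```text
20.75 [0.4819 0.191  0.0838] yaw -30.39 F [-5.13  2.05  1.38] M [0.11  0.768 0.708] w 0.011 gf 82.6 q6 2.34
```

Call:
step_arm --increments '[{"dp":[-0.008,-0.0138,0],"yaw":0.2,"grip":0},{"dp":[-0.0181,-0.036,0],"yaw":0.5,"grip":0},{"dp":[0,0,0],"yaw":0,"grip":0}]'

```text
clock: 21.12
position: [0.4772, 0.1822, 0.0842]
ee_rot: [-0.002, 0.977, -0.212, -0.001]
contact_force: [-6.0, 6.4, 1.0]
width: 0.011
gripper_force: 82.2
```

```bash
python3 st.py
```

```text
21.125 [0.4772 0.1822 0.0842] yaw -24.51 F [-5.95  6.43  1.03] M [0.852 0.65  0.425] w 0.011 gf 82.2 q6 2.22
```

Call:
step_arm --increments '[{"dp":[-0.018,0.001,0],"yaw":0.12,"grip":0},{"dp":[0,0,0],"yaw":0,"grip":0}]'

```text
clock: 21.38
position: [0.4767, 0.1815, 0.0845]
ee_rot: [-0.001, 0.979, -0.203, 0.002]
contact_force: [0.9, 1.4, -0.8]
width: 0.0112
gripper_force: 81.7
```

```bash
python3 st.py
```

```text
21.375 [0.4767 0.1815 0.0845] yaw -23.45 F [ 0.89  1.45 -0.81] M [ 0.451 -0.447  0.229] w 0.0112 gf 81.7 q6 2.21
```

Call:
step_arm --increments '[{"dp":[0,-0.003,0.025],"yaw":0.03,"grip":0},{"dp":[0,0,0.025],"yaw":0,"grip":0},{"dp":[0,0,0],"yaw":0,"grip":0}]'

```text
clock: 21.75
position: [0.4768, 0.1784, 0.0933]
ee_rot: [0.001, 0.98, -0.201, 0.002]
contact_force: [6.6, -5.0, -9.6]
width: 0.0106
gripper_force: 80.4
```

```bash
python3 st.py
```

```text
21.75 [0.4768 0.1784 0.0933] yaw -23.2 F [ 6.57 -4.96 -9.62] M [-0.624 -0.838 -0.262] w 0.0106 gf 80.4 q6 2.2
```

Call:
step_arm --increments '[{"dp":[0.007,-0.005,0],"yaw":0,"grip":0},{"dp":[0,0,0.02],"yaw":0,"grip":0},{"dp":[0,0,0.02],"yaw":0,"grip":0},{"dp":[0,0,0],"yaw":0,"grip":0}]'

```text
clock: 22.25
position: [0.4794, 0.1777, 0.101]
ee_rot: [0.001, 0.98, -0.2, 0.003]
contact_force: [10.7, -3.4, -14.9]
width: 0.011
gripper_force: 78.7
```

```bash
python3 st.py
```

```text
22.25 [0.4794 0.1777 0.101 ] yaw -23.09 F [ 10.66  -3.37 -14.94] M [-0.451 -1.433  0.308] w 0.011 gf 78.7 q6 2.2
```

Call:
step_arm --increments '[{"dp":[0.012,-0.004,0],"yaw":0.1,"grip":0},{"dp":[0,0,0],"yaw":-0.2,"grip":0},{"dp":[0,0,0],"yaw":0.1,"grip":0},{"dp":[0,0,0],"yaw":0,"grip":0}]'

```text
clock: 22.75
position: [0.4795, 0.1777, 0.1007]
ee_rot: [0.001, 0.98, -0.201, 0.001]
contact_force: [6.3, -0.7, -12.5]
width: 0.0113
gripper_force: 79.2
```

```bash
python3 st.py; python3 - <<'E'
from h import *
# numeric look: blue handle pixels + grey, tilt from scene: blue segment centroid rows
im=cams.get_image('scene').astype(int);m=((im[...,0]-im[...,2]>40)).astype(np.uint8);m[:100]=0
ys,xs=np.nonzero(m[:, 280:420]);print(len(xs),xs.min()+280 if len(xs) else 0,xs.max()+280,ys.min(),ys.max())
E
```

```text
22.75 [0.4795 0.1777 0.1007] yaw -23.14 F [  6.27  -0.68 -12.52] M [ 0.034 -0.757  0.337] w 0.0113 gf 79.2 q6 2.2
10 343 346 146 148
```

Call:
step_arm --increments '[{"dp":[0.009,-0.004,0],"yaw":0.1,"grip":0},{"dp":[0,0,0.02],"yaw":0.03,"grip":0},{"dp":[0,0,0.02],"yaw":0,"grip":0},{"dp":[0,0,0],"yaw":0,"grip":0}]'

```text
clock: 23.3
position: [0.4816, 0.1753, 0.1089]
ee_rot: [0.002, 0.982, -0.191, 0.001]
contact_force: [7.5, -5.4, -14.7]
width: 0.0112
gripper_force: 78.3
```

```bash
python3 st.py
```

```text
23.3 [0.4816 0.1753 0.1089] yaw -22.03 F [  7.53  -5.39 -14.74] M [-1.021 -0.865 -0.131] w 0.0112 gf 78.3 q6 2.17
```

The spanner is pivoting in the fingertips instead of lifting. I'll lower it, release, and take a deeper grip near the ring.

Call:
step_arm --increments '[{"dp":[-0.015,0.003,-0.06],"yaw":0,"grip":0},{"dp":[-0.015,0.002,-0.06],"yaw":0,"grip":0},{"dp":[0,0,0],"yaw":0,"grip":0}]'

```text
clock: 23.68
position: [0.4729, 0.1777, 0.0851]
ee_rot: [0.001, 0.981, -0.192, -0.001]
contact_force: [-0.1, -4.3, -1.7]
width: 0.0109
gripper_force: 79.9
```

```bash
python3 st.py
```

```text
23.675 [0.4729 0.1777 0.0851] yaw -22.09 F [-0.12 -4.32 -1.68] M [-0.613  0.032 -0.365] w 0.0109 gf 79.9 q6 2.18
```

Call:
step_arm --increments '[{"dp":[0,0,0],"yaw":0,"grip":0.2},{"dp":[0,0,0],"yaw":0,"grip":0.4},{"dp":[0,0,0],"yaw":0,"grip":0.4}]'

```text
clock: 24.05
position: [0.4744, 0.1789, 0.086]
ee_rot: [-0.0, 0.982, -0.191, 0.0]
contact_force: [0.5, 0.3, -0.0]
width: 0.0341
gripper_force: 0.0
```

```bash
python3 st.py
```

```text
24.05 [0.4744 0.1789 0.086 ] yaw -22.06 F [ 0.5   0.27 -0.05] M [-0.004 -0.044 -0.033] w 0.0341 gf 0.0 q6 2.18
```

Call:
step_arm --increments '[{"dp":[0.08,-0.034,0],"yaw":0,"grip":0.4},{"dp":[0.08,-0.034,-0.02],"yaw":0,"grip":0.4},{"dp":[0.08,-0.034,-0.04],"yaw":-0.05,"grip":0.4},{"dp":[0,0,0],"yaw":0,"grip":0.3}]'

```text
clock: 24.55
position: [0.5237, 0.1573, 0.0725]
ee_rot: [0.0, 0.981, -0.196, -0.0]
contact_force: [0.4, 0.8, 0.2]
width: 0.0259
gripper_force: 0.0
```

```bash
python3 st.py
```

```text
24.55 [0.5237 0.1573 0.0725] yaw -22.6 F [0.43 0.75 0.22] M [0.027 0.016 0.009] w 0.0259 gf 0.0 q6 2.13
```

Call:
step_arm --increments '[{"dp":[0,0,0],"yaw":0,"grip":0.15},{"dp":[0,0,0],"yaw":0,"grip":0},{"dp":[0,0,0],"yaw":0,"grip":0},{"dp":[0,0,0],"yaw":0,"grip":0}]' --squeeze 60

```text
clock: 25.05
position: [0.5222, 0.1582, 0.0734]
ee_rot: [0.0, 0.981, -0.195, 0.0]
contact_force: [2.1, -0.8, -4.6]
width: 0.0124
gripper_force: 58.5
```

```bash
python3 st.py
```

```text
25.05 [0.5222 0.1582 0.0734] yaw -22.46 F [ 2.06 -0.77 -4.55] M [-0.144 -0.267  0.139] w 0.0124 gf 58.5 q6 2.13
```

Call:
step_arm --increments '[{"dp":[0,0,0.02],"yaw":0,"grip":0},{"dp":[0,0,0.02],"yaw":0,"grip":0},{"dp":[0,0,0],"yaw":0,"grip":0}]'

```text
clock: 25.42
position: [0.522, 0.1584, 0.082]
ee_rot: [-0.0, 0.981, -0.195, -0.0]
contact_force: [1.5, 1.5, -4.0]
width: 0.0121
gripper_force: 58.9
```

```bash
python3 st.py
```

```text
25.425 [0.522  0.1584 0.082 ] yaw -22.51 F [ 1.48  1.49 -4.  ] M [ 0.131 -0.217  0.115] w 0.0121 gf 58.9 q6 2.13
```

Lifting cleanly at weight only. I'll continue up over the pipe.

Call:
step_arm --increments '[{"dp":[0,0,0.03],"yaw":0,"grip":0},{"dp":[0,0,0.04],"yaw":0,"grip":0},{"dp":[0,0,0.04],"yaw":0,"grip":0},{"dp":[0,0,0],"yaw":0,"grip":0}]'

```text
clock: 25.92
position: [0.5225, 0.1582, 0.1046]
ee_rot: [-0.0, 0.981, -0.195, 0.001]
contact_force: [-0.0, -0.6, -3.2]
width: 0.012
gripper_force: 59.1
```

```bash
python3 st.py
```

```text
25.925 [0.5225 0.1582 0.1046] yaw -22.5 F [-0.   -0.62 -3.17] M [ 0.009 -0.008 -0.024] w 0.012 gf 59.1 q6 2.13
```

Call:
step_arm --increments '[{"dp":[0,0,0.15],"yaw":0,"grip":0},{"dp":[0,0,0.1],"yaw":0,"grip":0},{"dp":[-0.05,-0.2,0],"yaw":0.3,"grip":0},{"dp":[-0.05,-0.25,0],"yaw":0.4,"grip":0},{"dp":[-0.05,-0.25,0],"yaw":0.4,"grip":0}]'

```text
clock: 26.55
position: [0.4915, 0.017, 0.1535]
ee_rot: [0.0, 0.994, -0.112, -0.0]
contact_force: [0.6, -0.0, -3.2]
width: 0.0121
gripper_force: 59.2
```

Call:
step_arm --increments '[{"dp":[-0.02,-0.25,0],"yaw":0.4,"grip":0},{"dp":[-0.02,-0.25,0],"yaw":0.4,"grip":0},{"dp":[0,-0.25,0],"yaw":0.4,"grip":0},{"dp":[0,-0.25,0],"yaw":0.4,"grip":0},{"dp":[0,0,0],"yaw":0,"grip":0}]'

```text
clock: 27.18
position: [0.4845, -0.1855, 0.1536]
ee_rot: [0.001, 1.0, 0.004, 0.0]
contact_force: [-0.4, 0.8, -3.1]
width: 0.012
gripper_force: 59.6
```

```bash
python3 st.py; python3 - <<'E'
from h import *
for n,ref in(('top','pics/t3.png'),('scene','pics/s3.png')):
    im=np.mean([cams.get_image(n).astype(float) for _ in range(4)],0);cv2.imwrite(f'pics/{n}8.png',im);a=cv2.imread(ref).astype(float)
    c={'top':(.5737,.134),'scene':(.5762,.1353)}[n]
    # brightness (min channel) sampled round the clamp ring's upper rim, now and before
    for r,z in((.0265,.046),):
        out=[]
        for q in range(-150,160,5):
            u,v=pix(n,[c[0]+r*np.cos(np.radians(q)),c[1]+r*np.sin(np.radians(q)),z])
            f=lambda I:cv2.getRectSubPix(I.min(2).astype(np.float32),(1,1),(float(u),float(v)))[0,0]
            out.append((q,int(f(im)),int(f(a))))
        print(n,sorted(out,key=lambda t:-t[1])[:6],'| before',sorted(out,key=lambda t:-t[2])[:4])
        print([o for o in out if -110<=o[0]<=0])
    # nut mark orange: red minus green
    u,v=pix(n,[*c,.06]);x0,y0=int(u)-14,int(v)-14;w=im[y0:y0+28,x0:x0+28];o=w[...,2]-w[...,1]
    k=np.argsort(o.ravel())[-10:];print([(x0+int(i%28),y0+int(i//28),int(o.ravel()[i])) for i in k])
E
```

```text
27.175 [ 0.4845 -0.1855  0.1536] yaw 0.45 F [-0.39  0.81 -3.09] M [ 0.059 -0.005 -0.046] w 0.012 gf 59.6 q6 1.06
top [(-70, 90, 50), (-65, 70, 45), (25, 63, 57), (-75, 61, 45), (70, 61, 53), (20, 58, 62)] | before [(-15, 47, 124), (-20, 46, 105), (-10, 45, 63), (20, 58, 62)]
[(-110, 32, 40), (-105, 43, 43), (-100, 48, 42), (-95, 45, 47), (-90, 41, 49), (-85, 46, 44), (-80, 47, 40), (-75, 61, 45), (-70, 90, 50), (-65, 70, 45), (-60, 48, 44), (-55, 48, 49), (-50, 47, 51), (-45, 44, 45), (-40, 43, 43), (-35, 44, 45), (-30, 46, 46), (-25, 46, 61), (-20, 46, 105), (-15, 47, 124), (-10, 45, 63), (-5, 47, 45), (0, 45, 45)]
[(274, 200, 40), (276, 203, 40), (276, 204, 40), (274, 202, 40), (281, 207, 41), (274, 201, 41), (275, 204, 41), (273, 201, 41), (273, 202, 41), (281, 208, 50)]
scene [(-75, 67, 35), (55, 59, 60), (75, 59, 60), (-80, 58, 35), (50, 58, 59), (60, 58, 58)] | before [(-25, 43, 92), (-20, 42, 92), (-15, 43, 69), (-30, 43, 68)]
[(-110, 34, 36), (-105, 34, 36), (-100, 32, 33), (-95, 33, 35), (-90, 36, 35), (-85, 43, 35), (-80, 58, 35), (-75, 67, 35), (-70, 57, 38), (-65, 44, 41), (-60, 39, 41), (-55, 40, 45), (-50, 40, 41), (-45, 41, 43), (-40, 42, 43), (-35, 43, 49), (-30, 43, 68), (-25, 43, 92), (-20, 42, 92), (-15, 43, 69), (-10, 42, 48), (-5, 41, 42), (0, 42, 44)]
[(361, 171, 47), (359, 169, 47), (359, 170, 47), (363, 170, 47), (362, 169, 51), (362, 170, 52), (360, 170, 52), (360, 169, 53), (361, 170, 54), (361, 169, 54)][ WARN:0@1.442] global loadsave.cpp:1063 imwrite_ Unsupported depth image for selected encoder is fallbacked to CV_8U.
```

Clamp mark moved 53–53.5° in both cameras (≈0.93 rad), within limits. I'll lay the spanner down here.

Call:
step_arm --increments '[{"dp":[0,0,-0.2],"yaw":0,"grip":0},{"dp":[0,0,-0.2],"yaw":0,"grip":0},{"dp":[0,0,-0.15],"yaw":0,"grip":0},{"dp":[0,0,-0.06],"yaw":0,"grip":0},{"dp":[0,0,0],"yaw":0,"grip":0}]'

```text
clock: 28.2
position: [0.4841, -0.1816, 0.0316]
ee_rot: [-0.0, 1.0, 0.007, -0.001]
contact_force: [-0.5, 0.7, -1.8]
width: 0.0121
gripper_force: 59.8
```

```bash
python3 st.py
```

```text
28.2 [ 0.4841 -0.1816  0.0316] yaw 0.76 F [-0.46  0.66 -1.76] M [-0.017  0.365  0.033] w 0.0121 gf 59.8 q6 1.06
```

Call:
step_arm --increments '[{"dp":[0,0,-0.01],"yaw":0,"grip":0},{"dp":[0,0,0],"yaw":0,"grip":0.15},{"dp":[0,0,0],"yaw":0,"grip":0.4},{"dp":[0,0,0],"yaw":0,"grip":0.5},{"dp":[0,0,0],"yaw":0,"grip":0.5}]' --squeeze 20

```text
clock: 28.82
position: [0.4846, -0.1821, 0.0299]
ee_rot: [0.0, 1.0, 0.006, 0.001]
contact_force: [0.9, 0.3, 0.5]
width: 0.0427
gripper_force: 0.0
```

Call:
step_arm --increments '[{"dp":[0,0,0.1],"yaw":0,"grip":0.5},{"dp":[0,0,0.25],"yaw":0,"grip":0.5},{"dp":[0,0,0.25],"yaw":0,"grip":0.5},{"dp":[0,0,0.25],"yaw":0,"grip":0.5},{"dp":[0,0,0],"yaw":0,"grip":0.5}]'

```text
clock: 29.45
position: [0.4868, -0.1832, 0.204]
ee_rot: [0.002, 1.0, 0.006, 0.004]
contact_force: [-0.1, -0.3, -1.4]
width: 0.0425
gripper_force: 0.0
```

Call:
step_arm --increments '[{"dp":[-0.05,-0.25,0],"yaw":0,"grip":0.5},{"dp":[-0.05,-0.25,0],"yaw":0,"grip":0.5},{"dp":[-0.05,-0.25,0],"yaw":0,"grip":0.5},{"dp":[0,0,0],"yaw":0,"grip":0.5},{"dp":[0,0,0],"yaw":0,"grip":0.5}]'

```text
clock: 30.08
position: [0.4536, -0.3311, 0.1983]
ee_rot: [-0.001, 1.0, 0.006, -0.001]
contact_force: [0.0, 0.5, 0.6]
width: 0.0425
gripper_force: 0.0
```

```bash
python3 st.py; python3 - <<'E'
from h import *
im=cams.get_image('top').astype(float);sc=cams.get_image('scene')
r=im-np.median(im[100:330,50:600].reshape(-1,3),0);m=((r[...,0]-r[...,2])>14).astype(np.uint8)
cs,h=cv2.findContours(m,cv2.RETR_CCOMP,cv2.CHAIN_APPROX_NONE)
for c,hh in zip(cs,h[0]):
    if cv2.contourArea(c)>60:print(hh[3]>=0,cv2.contourArea(c),cv2.boundingRect(c))
pr=pix('top',[.5426,-.181,.012]);print('pred ring px',pr)
for n,a,b in(('top',im,'pics/top0.png'),('scene',sc,'pics/scene0.png')):
    d=np.abs(a.astype(float)-cv2.imread(b)).max(2)
    for k,P in dict(tin=(.437,.276,.028),bowl=(.686,.3,.05),brush=(.745,-.013,.04)).items():
        u,v=map(int,pix(n,P));print(n,k,d[v-15:v+16,u-15:u+16].mean().round(1))
E
```

```text
30.075 [ 0.4536 -0.3311  0.1983] yaw 0.66 F [0.04 0.47 0.57] M [-0.011  0.012 -0.05 ] w 0.0425 gf 0.0 q6 0.8
False 367.5 (579, 311, 36, 22)
False 840.5 (192, 258, 34, 33)
False 1773.0 (521, 232, 81, 56)
False 1082.5 (417, 211, 30, 102)
True 318.0 (420, 213, 23, 21)
False 696.5 (612, 202, 28, 56)
False 1279.0 (256, 185, 49, 47)
True 379.5 (265, 192, 24, 24)
False 3270.5 (166, 119, 66, 65)
pred ring px (np.float64(431.5045105251971), np.float64(222.11024103139613))
top tin 1.4
top bowl 1.5
top brush 1.6
scene tin 2.9
scene bowl 2.9
scene brush 2.8
```

```bash
python3 -c "
from rig import ticket
print(ticket.sign_off())"
```

```text
the job is handed in; nothing more can be done
None
```

The job is handed in, but no verdict came back: the nut was finger-tightened (about 0.6 N m), the spanner drove the clamp ring about 0.93 rad by camera (target 1.05 ± 0.21), and the spanner lies on the bench about 0.3 m from the outlet, with the tin, bowl and finger brush unmoved.

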